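Push the remote into the organiser's corner

TASK

Put the waiting room's remote control in its place: push it along the table top with the fingertips into the corner of the wooden organiser, so that its long side lies flush along the low pen tray and its end is up against the leaflet box. Do not pick the remote up, carry it or tip it; leave the cup on its saucer and the tumbler standing where they are. Finish clear of everything.

Things in the scene. Friction and masses are not known exactly. Their poses are not given: they have to be found in the camera images.
- remote: Light grey TV remote lying flat, loose, keys up: a block 46 mm wide (its x), 170 mm long (y), 22 mm high (z), edges rounded 4 mm, 0.1 to 0.2 kg, ordinary friction. Origin: centre of its underside. Starts on the open (-x, -y) side of the organiser's corner, its long axis within 0.4 rad of the tray's; which end leads does not matter.
- organiser: Brown wooden table organiser (low pen tray and upright leaflet box), fixed, at a new place and yaw (within 0.15 rad) each time. Origin: the inner corner at table height where tray and box meet; at yaw 0 x points away from the robot, y left. No floor or step in the corner, bare table up to both faces. Remote home: its centre at x = -23, y = -85 mm in this frame, its y axis parallel to this y.
- tray_end (a point): Right-hand end of the low pen tray's front face, at table height: x = 0, y = -320 mm in the organiser's frame. The open tray (320 mm long, 66 mm deep, 26 mm high, holding two pens and a pad of cards, all fixed) lies on the +x side; its straight front face is the plane x = 0, facing -x (where the remote starts).
- box_side (a point): Robot-side end of the leaflet box's side face, at table height: x = -96 mm, y = 0 in the organiser's frame. That face is the plane y = 0, facing -y, from x = -96 to 0 mm; the box lies on its +y side, 56 mm wide, 162 mm long, 60 mm high, leaflets up to 74 mm.
- saucer: Bystander: white saucer, 130 mm across, 16 mm high, on the table to the left, nearer the robot than the organiser. Origin: centre of its underside.
- cup: Bystander: white coffee cup, 72 mm across and 62 mm high, with a handle, standing in the saucer. Origin: centre of its underside.
- tumbler: Bystander: empty clear plastic tumbler, 72 mm across, 95 mm high, standing on the table to the right. Origin: centre of its underside. (A flat magazine pile 15 mm high, fixed, lies further to the right, beyond it.)
There are look-alikes about, which are no part of the job. There is more than one size of the remote; the job needs the middle-sized.

How it is judged:
By the outcome, as a careful person would: the job done as asked, in the order asked, and still so for the second after the job is handed in, with the robot touching nothing.
It also fails if it takes over 45 s, if anything falls off the work surface, if the arm or the gripper's body presses on something with over 40 N, if the wrist force passes 120 N, or if a joint passes its speed limit or range.

ROBOT

A 6-joint arm with a two-finger parallel gripper is mounted at the origin on the work surface. World frame = base frame: x ahead of the robot, y to its left, z up, the work surface at z = 0. Lengths are in m, angles in rad, forces in N, time in s.
With the tool pointing down it reaches from about 0.225 to 0.875 m from the base axis. Payload 3.4 kg.
Tool frame: the origin (TCP) lies at the very end of the fingers, on their centre line; the grasp point (between the pads) lies behind it (manip.grasp_offset is the z of the grasp point in the tool frame, in m); z points along the fingers, y is the line along which they close (so a half turn about z gives the same grasp; the last joint's range is limited). The gripper opens to 85 mm and grips with 20 to 120 N. Pads are 22 mm wide; open, the fingers measure 114 mm over their backs; the gripper's body (76 mm by 85 mm) begins 54 mm behind the grasp point. The pads swing forward as they close: fully open they stand 13 mm farther back than shut.
Start: joints at [1.139, 0.276, 1.505, -0, 1.361, -0.121], TCP at [0.176, 0.547, 0.231] pointing down, gripper open.
Joint ranges: [-2.89, 2.89], [-0.75, 2.08], [0.22, 2.7], [-1.18, 4.32], [0.11, 2.71], [-2.7, 2.7]. Speed limits (rad/s): [2.57, 2.57, 3.14, 3.14, 3.14, 3.14].

INTERFACE

Orientations are given as a unit quaternion [w, x, y, z].
In Python, from rig import manip gives the robot as it stands.
- The arm moves only by the shell command python3 -m pendant 'ROWS' [FORCE]. ROWS is JSON, a list of rows, each an object of numbers: "dx", "dy", "dz": the shift along the tool's x, y, z in m; "rx", "ry", "rz": the turn, a rotation vector about the tool's x, y, z in degrees; "hand": the finger opening in m, from 0 to 0.0854. In form: [{"dx": .., "dy": .., "dz": .., "rx": .., "ry": .., "rz": .., "hand": ..}, ...]. A call has 1 to 12 rows; each row shifts and turns the commanded pose from where the row before left it, along the tool's axes as they then stand; what a row does not reach is not made up. A row lasts 1/12 s, in which the tool goes at most 41.7 mm and 7.16 degrees, less where a joint would pass 70% of its speed; a pose out of reach is approached as far as the arm can. A call is refused whole if a number of a shift passes 0.0417 or a number of a turn 7.16, either way. A call with a gripper value outside its range is refused whole. The fingers move at their own pace and stop on an object; FORCE is the grip in N (left out, the last holds). Time passes only in rows, so rows that do not move let the fingers close. It gives the time, the measured TCP pose, the force, the opening and the grip force at its end, in the units of the state.
- manip.get_state(): the state, without advancing time (a new reading comes with each control period).
- manip.get_image(name): name is "side" or "top" or "wrist"; returns a dict with "frame" (400x640x3 uint8, red, green, blue), "fx", "fy", "cx", "cy" (pixels), "position" and "attitude" of the camera in the world; the wrist camera has in their place "mount" (4x4, takes a point from camera to tool coordinates, whose origin is the TCP and whose axes are the flange's). Camera axes: x right, y up, looking along -z (the intrinsics and any distortion apply to the point x, -y, -z); pixel columns grow to the right and rows downward; lengths in m; the calibration is good to about 2 mm. The wrist camera is an equidistant fisheye: a pixel r from the principal point sees the ray r / f radians off the axis. A picture is of the moment at which its call begins: read the wrist's pose just before it. There is no depth.
- manip.sign_off(): hands the job in; it is judged then, once.
The state is a dict: "clock": time; "qpos": joint angles; "qd": joint speeds; "effort": joint torques, N m; "position": TCP position; "ee_rot": TCP orientation; "contact_force": force on the tool from outside, world axes, zero at the start; "moment": the same for the moment, N m; "width": finger opening in m; "gripper_force": force on a finger pad.
Only numpy, scipy, OpenCV 4.12 (cv2) and the standard library are available. Lean on these libraries where they do the work, as an engineer would, in place of code of your own. Each camera call takes 0.05 s, during which the arm holds its last target. There are 200 camera calls.

## Working session

There is one attempt and no reset: what is moved stays moved. The work goes in short steps, Python scripts to look and compute and a shell command to move; the robot and the scene stay as the last step left them, time stands still between calls to the robot, and variables do not carry over. Pictures are saved under pics/ and viewed, at most 10 in all, crops included, and the job is handed in when it is done.

```bash
mkdir -p pics; cat > h.py <<'E'
import numpy as np, cv2
from rig import manip
from scipy.spatial.transform import Rotation as R
def quat(q): return R.from_quat([q[1],q[2],q[3],q[0]])
E
python3 - <<'E'
from h import *
s=manip.get_state(); print(s); print(manip.grasp_offset)
for n in ("top","side"):
    im=manip.get_image(n); cv2.imwrite(f"pics/{n}0.png",im["frame"][...,::-1]); print({k:v for k,v in im.items() if k!="frame"})
    np.save(f"{n}0.npy",im["frame"])
E
```

```text
{'clock': 0.0, 'qpos': array([ 1.13900948e+00,  2.76626534e-01,  1.50618963e+00, -1.49895426e-05,
        1.36073906e+00, -1.21002303e-01]), 'qd': array([-0.00083036,  0.00011799, -0.00021   ,  0.00235664,  0.00187962,
        0.00046504]), 'effort': array([ 1.86071920e-03, -4.16784453e+01, -2.45804071e+01,  3.48927524e-04,
        1.09789224e-02,  4.09665040e-05]), 'position': array([0.17560979, 0.54692947, 0.23039925]), 'ee_rot': array([-2.60731718e-04,  1.54766030e-01,  9.87950663e-01, -9.46041912e-04]), 'contact_force': array([ 0.03438314,  0.22516635, -0.72769957]), 'moment': array([-0.01936794, -0.01079638,  0.00419336]), 'gripper_force': 0.0, 'width': 0.08547324889323918}
-0.0187
{'fx': 512.7560547833656, 'fy': 512.7560547833656, 'cx': 314.97781833091295, 'cy': 192.5798545046219, 'position': array([0.43532612, 0.00332557, 1.23885483]), 'attitude': array([-0.70210322, -0.03982905,  0.03520893,  0.71008806])}
{'fx': 378.55283334407216, 'fy': 378.55283334407216, 'cx': 324.2263991770088, 'cy': 203.0018783868676, 'position': array([ 0.21104792, -0.53516522,  0.71767816]), 'attitude': array([ 0.88732526,  0.3554645 , -0.10913144, -0.27274383])}
```

View pics/top0.png

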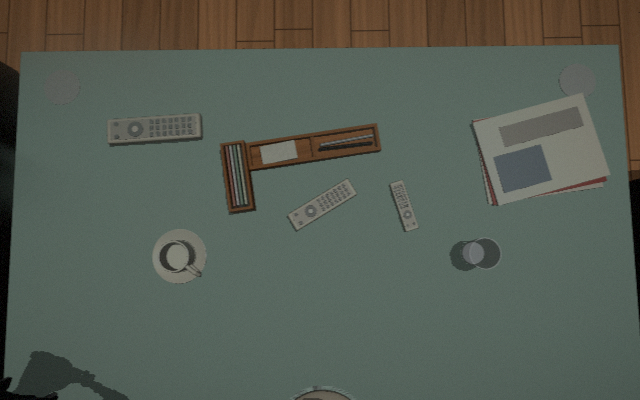

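View pics/side0.png

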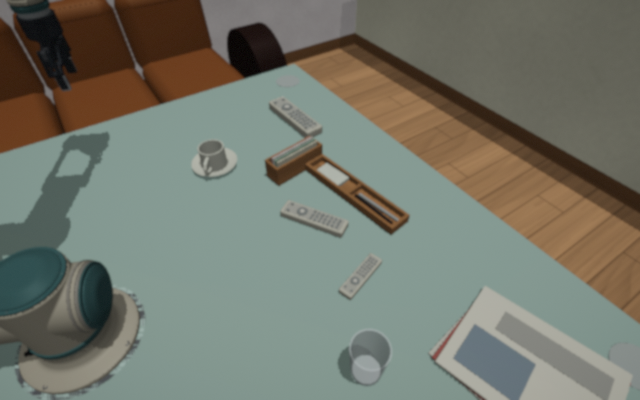

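The top view shows the middle remote at about px (322,205), the organiser's inner corner near (250,170), the tray's end at (380,150), the smaller remote at (404,205), the larger at (155,128), the cup and saucer at (180,256) and the tumbler at (480,253). The side view agrees.

```bash
cat >> h.py <<'E'
def ray(im,px):
    px=np.atleast_2d(np.array(px,float))
    d=np.c_[(px[:,0]-im["cx"])/im["fx"],-(px[:,1]-im["cy"])/im["fy"],-np.ones(len(px))]
    return im["position"],quat(im["attitude"]).apply(d)
def onz(im,px,z):
    o,d=ray(im,px); t=(z-o[2])/d[:,2]; return (o+t[:,None]*d)
def proj(im,P):
    c=quat(im["attitude"]).inv().apply(np.atleast_2d(P)-im["position"])
    return np.c_[im["cx"]+im["fx"]*c[:,0]/-c[:,2], im["cy"]-im["fy"]*c[:,1]/-c[:,2]]
def tri(ia,pa,ib,pb):
    o1,d1=ray(ia,pa);o2,d2=ray(ib,pb);d1=d1[0]/np.linalg.norm(d1);d2=d2[0]/np.linalg.norm(d2)
    t=np.linalg.lstsq(np.c_[d1,-d2],o2-o1,rcond=None)[0]; p,q=o1+t[0]*d1,o2+t[1]*d2
    return (p+q)/2,np.linalg.norm(p-q)
def remote_mask(f,seed):
    h=cv2.cvtColor(f,cv2.COLOR_RGB2HSV); i=f.astype(int)
    m=((i[...,0]-i[...,2]>-2)&(i[...,0]>i[...,1]-6)&(h[...,1]<90)).astype(np.uint8)
    m=cv2.morphologyEx(m,cv2.MORPH_CLOSE,np.ones((5,5)))
    n,l,st,c=cv2.connectedComponentsWithStats(m); 
    return (l==l[seed[1],seed[0]]).astype(np.uint8)
E
python3 - <<'E'
from h import *
T=manip.get_image("top");S=manip.get_image("side")
f=T["frame"]; print(f[205,322],f[240,322],f[150,270],f[160,225],f[222,293])
for im,seed in((T,(310,210)),(S,(302,211))):
    m=remote_mask(im["frame"],seed); c=max(cv2.findContours(m,0,1)[0],key=cv2.contourArea)
    r=cv2.minAreaRect(c); print(m.sum(),r,cv2.boxPoints(r).tolist())
    print(proj(im,[[.435,0,0],[.55,.2,0]]))
for n,im,(a,b,c,d) in(("t",T,(205,115,395,240)),("s",S,(255,130,415,245))):
    g=cv2.resize(im["frame"][b:d,a:c],None,fx=4,fy=4,interpolation=cv2.INTER_CUBIC); cv2.imwrite(f"pics/c{n}.png",g[...,::-1])
E
```

```text
[84 86 81] [ 86 101  93] [123 123 113] [37 27 18] [122 122 111]
1379 ((321.5365905761719, 204.23541259765625), (19.462228775024414, 71.37014770507812), 58.78159713745117) [[285.97515869140625, 214.40902709960938], [347.0107421875, 177.41775512695312], [357.0980224609375, 194.06179809570312], [296.06243896484375, 231.05307006835938]]
[[320.03712562 247.32670455]
 [237.11327599 200.60914055]]
1115 ((313.61376953125, 218.172119140625), (66.9813003540039, 17.77684783935547), 19.133642196655273) [[279.05987548828125, 215.59219360351562], [284.88665771484375, 198.79739379882812], [348.16766357421875, 220.75204467773438], [342.34088134765625, 237.54684448242188]]
[[276.44218408 237.93074886]
 [277.45990013 173.89541083]]
```

View pics/ct.png

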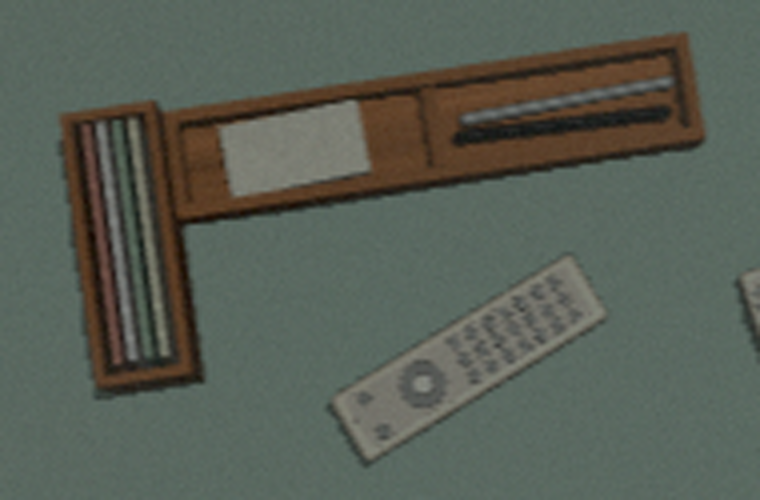

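View pics/cs.png

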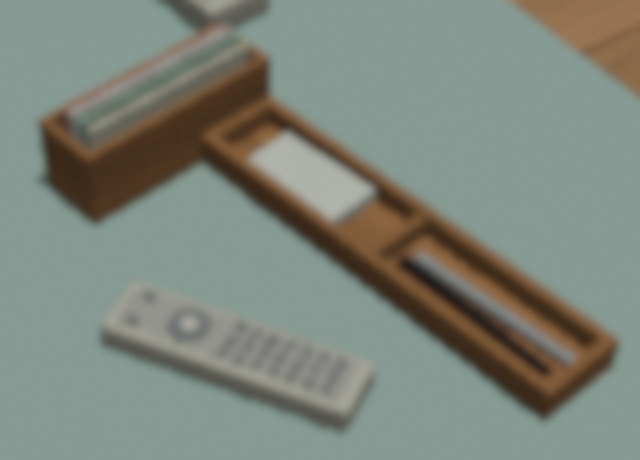

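Crops: remote corners in the top crop at about (570,254), (607,317), (368,464), (330,400). The tray's front base edge runs (190,222)→(700,150), and the box side's base edge is about (185,222)→(203,378).

```bash
cat > meas.py <<'E'
from h import *
def edges(T):
    f=T["frame"].astype(int); m=((f[...,0]-f[...,2])>12)
    tray=np.array([[x,np.where(m[120:176,x])[0].max()+120+.5] for x in range(258,374) if m[120:176,x].any()])
    box=np.array([[np.where(m[y,215:265])[0].max()+215+.5,y] for y in range(176,206) if m[y,215:265].any()])
    out=[]
    for p in(tray,box):
        w=onz(T,p,0.0)[:,:2]
        v=cv2.fitLine(w.astype(np.float32),cv2.DIST_HUBER,0,.001,.001).ravel(); n=np.array([-v[1],v[0]])
        print("rms",np.std((w-v[2:])@n)); out.append(v)
    a,b=out; t=np.linalg.solve(np.c_[a[:2],-b[:2]],b[2:]-a[2:]); C=a[2:]+t[0]*a[:2]
    va=a[:2]*(1 if a[1]>0 else -1); vb=b[:2]*(1 if b[0]>0 else -1)
    return C,np.arctan2(-va[0],va[1]),np.arctan2(vb[1],vb[0])
def remote(T,seed,z=.022):
    c=max(cv2.findContours(remote_mask(T["frame"],seed),0,1)[0],key=cv2.contourArea)[:,0]
    r=cv2.minAreaRect((onz(T,c,z)[:,:2]*1000).astype(np.float32)); b=cv2.boxPoints(r)
    e=b[1]-b[0],b[2]-b[1]; e=max(e,key=np.linalg.norm); e=e*np.sign(e[1])
    return np.array(r[0]),r[1],np.arctan2(-e[0],e[1])
E
python3 - <<'E'
from meas import *
T=manip.get_image("top");S=manip.get_image("side")
C,y1,y2=edges(T); print("corner",C,"yaw tray",y1,"yaw box",y2)
p,d,a=remote(T,(310,210)); print("remote",p,d,a)
t=lambda x,y:(205+x/4,115+y/4); s=lambda x,y:(255+x/4,130+y/4)
for n,a_,b_ in(("remote far-right",t(570,254),s(374,362)),("remote nearleft",t(330,400),s(140,284)),("remote right near",t(607,317),s(342,412)),("tray end top",t(703,135),s(550,387)),("box top near-right",t(203,377),s(100,155))):
    P,e=tri(T,a_,S,b_); print(n,P,e)
yaw=y1; Rm=np.array([[np.cos(yaw),-np.sin(yaw)],[np.sin(yaw),np.cos(yaw)]])
print("home",C+Rm@[-.023,-.085],"remote in org",Rm.T@(p/1000-C),"rel yaw",a-yaw)
print("others",onz(T,[(404,205),(180,256),(472,253)],0),"tray_end",C+Rm@[0,-.32],proj(T,np.r_[C+Rm@[0,-.32],0]))
E
```

```text
rms 0.0008924493800886841
rms 0.0006809952179265886
corner [0.6228868  0.16988763] yaw tray 0.14762564 yaw box 0.14480016
remote [537.28265381  -5.05813599] (46.45835876464844, 170.40235900878906) 0.5373482
remote far-right [ 0.59850582 -0.0678977   0.02272829] 0.0013382394535727796
remote nearleft [0.5153291  0.07558152 0.01590651] 0.005959072060873864
remote right near [ 0.55991514 -0.08897857  0.02295328] 0.0002950355790720485
tray end top [ 0.66792357 -0.14799453  0.03161836] 0.0012062584205423997
box top near-right [0.52769103 0.14411626 0.06983256] 0.00985521881481386
home [0.6126396 0.0824291] remote in org [-0.11040579 -0.16045139] rel yaw 0.3897226
others [[ 0.53464663 -0.20443484  0.        ]
 [ 0.41795686  0.33667693  0.        ]
 [ 0.41751682 -0.36367422  0.        ]] tray_end [ 0.66995558 -0.14663176] [[378.75624389 150.19721517]]
```

```bash
cat > st.py <<'E'
from h import *
C=np.array([.6229,.1699]);yaw=.1465
def org(p):
    c,s=np.cos(yaw),np.sin(yaw); d=np.array(p[:2])-C; return np.array([c*d[0]+s*d[1],-s*d[0]+c*d[1]])
def show():
    s=manip.get_state(); A=quat(s["ee_rot"]).as_matrix()
    print("t %.2f org"%s["clock"],org(s["position"]).round(4),"z %.4f"%s["position"][2],"yawerr deg %.2f"%np.degrees(np.arctan2(A[1,1],A[0,1])-np.pi/2-yaw),"tilt",A[:2,2].round(3),"w %.3f"%s["width"],"F",s["contact_force"].round(1),"q6 %.2f"%s["qpos"][5])
if __name__=="__main__": show()
E
R='{"dx":-0.0117,"dy":-0.0377}'
python3 -m pendant '[{"rz":-6.55,"hand":0.04},{"rz":-6.55},{"rz":-6.55},{"rz":-6.55},{"dx":-0.0117,"dy":-0.0377},{"dx":-0.0117,"dy":-0.0377},{"dx":-0.0117,"dy":-0.0377},{"dx":-0.0117,"dy":-0.0377},{"dx":-0.0117,"dy":-0.0377},{"dx":-0.0117,"dy":-0.0377},{"dx":-0.0117,"dy":-0.0377},{"dx":-0.0117,"dy":-0.0377}]'
python3 -m pendant '[{"dx":-0.0117,"dy":-0.0377},{"dx":-0.0117,"dy":-0.0377},{"dx":-0.0117,"dy":-0.0377},{"dx":-0.0117,"dy":-0.0377},{"dx":-0.0117,"dy":-0.0377},{"dx":-0.0117,"dy":-0.0377},{"dx":-0.0117,"dy":-0.0377},{"dx":-0.0117,"dy":-0.0377},{"dx":0}]'
python3 st.py
```

```text
t 0.30 org [-0.3872  0.4386] z 0.2310 yawerr deg -26.20 tilt [-0.    -0.001] w 0.085 F [-0.   0.4 -0.5] q6 -0.12invalid input
invalid input
```

```bash
python3 -m pendant '[{"dx":0,"dy":0,"dz":0,"rx":0,"ry":0,"rz":-6.5,"hand":0.04},{"dx":0,"dy":0,"dz":0,"rx":0,"ry":0,"rz":-6.5,"hand":0.04},{"dx":0,"dy":0,"dz":0,"rx":0,"ry":0,"rz":-6.5,"hand":0.04},{"dx":0,"dy":0,"dz":0,"rx":0,"ry":0,"rz":-6.5,"hand":0.04}]'; python3 st.py
```

```text
clock: 0.63
position: [0.1758, 0.5474, 0.2312]
ee_rot: [-0.0, -0.074, 0.997, -0.0]
contact_force: [0.3, -0.5, -0.5]
width: 0.0406
gripper_force: 0.0
t 0.63 org [-0.3872  0.4387] z 0.2312 yawerr deg 0.12 tilt [-0. -0.] w 0.041 F [ 0.3 -0.5 -0.5] q6 -0.58
```

```bash
python3 -m pendant '[{"dx":-0.0117,"dy":-0.0377,"dz":0,"rx":0,"ry":0,"rz":0,"hand":0.04},{"dx":-0.0117,"dy":-0.0377,"dz":0,"rx":0,"ry":0,"rz":0,"hand":0.04},{"dx":-0.0117,"dy":-0.0377,"dz":0,"rx":0,"ry":0,"rz":0,"hand":0.04},{"dx":-0.0117,"dy":-0.0377,"dz":0,"rx":0,"ry":0,"rz":0,"hand":0.04},{"dx":-0.0117,"dy":-0.0377,"dz":0,"rx":0,"ry":0,"rz":0,"hand":0.04},{"dx":-0.0117,"dy":-0.0377,"dz":0,"rx":0,"ry":0,"rz":0,"hand":0.04},{"dx":-0.0117,"dy":-0.0377,"dz":0,"rx":0,"ry":0,"rz":0,"hand":0.04},{"dx":-0.0117,"dy":-0.0377,"dz":0,"rx":0,"ry":0,"rz":0,"hand":0.04}]' >/dev/null
python3 -m pendant '[{"dx":-0.0117,"dy":-0.0377,"dz":0,"rx":0,"ry":0,"rz":0,"hand":0.04},{"dx":-0.0117,"dy":-0.0377,"dz":0,"rx":0,"ry":0,"rz":0,"hand":0.04},{"dx":-0.0117,"dy":-0.0377,"dz":0,"rx":0,"ry":0,"rz":0,"hand":0.04},{"dx":-0.0117,"dy":-0.0377,"dz":0,"rx":0,"ry":0,"rz":0,"hand":0.04},{"dx":-0.0117,"dy":-0.0377,"dz":0,"rx":0,"ry":0,"rz":0,"hand":0.04},{"dx":-0.0117,"dy":-0.0377,"dz":0,"rx":0,"ry":0,"rz":0,"hand":0.04},{"dx":-0.0117,"dy":-0.0377,"dz":0,"rx":0,"ry":0,"rz":0,"hand":0.04},{"dx":-0.0117,"dy":-0.0377,"dz":0,"rx":0,"ry":0,"rz":0,"hand":0.04},{"dx":0,"dy":0,"dz":0,"rx":0,"ry":0,"rz":0,"hand":0.04}]' >/dev/null
python3 st.py
```

```text
t 2.05 org [-0.1993 -0.172 ] z 0.2314 yawerr deg -0.55 tilt [ 0.004 -0.005] w 0.040 F [ 1.2  0.7 -0.5] q6 -1.92
```

```bash
python3 -m pendant '[{"dx":0,"dy":0.002,"dz":0.04,"rx":0,"ry":0,"rz":0,"hand":0.04},{"dx":0,"dy":0.002,"dz":0.04,"rx":0,"ry":0,"rz":0,"hand":0.04},{"dx":0,"dy":0.002,"dz":0.04,"rx":0,"ry":0,"rz":0,"hand":0.04},{"dx":0,"dy":0,"dz":0.04,"rx":0,"ry":0,"rz":0,"hand":0.04},{"dx":0,"dy":0,"dz":0.03,"rx":0,"ry":0,"rz":0,"hand":0.04},{"dx":0,"dy":0,"dz":0.02,"rx":0,"ry":0,"rz":0,"hand":0.04},{"dx":0,"dy":0,"dz":0.01,"rx":0,"ry":0,"rz":0,"hand":0.04},{"dx":0,"dy":0,"dz":0.005,"rx":0,"ry":0,"rz":0,"hand":0.04},{"dx":0,"dy":0,"dz":0.005,"rx":0,"ry":0,"rz":0,"hand":0.04},{"dx":0,"dy":0,"dz":0.005,"rx":0,"ry":0,"rz":0,"hand":0.04},{"dx":0,"dy":0,"dz":0,"rx":0,"ry":0,"rz":0,"hand":0.04}]' >/dev/null
python3 st.py
python3 - <<'E'
from h import *
S=manip.get_image("side"); g=cv2.resize(S["frame"][100:280,160:420],None,fx=3,fy=3); cv2.imwrite("pics/s1.png",g[...,::-1])
E
```

```text
t 2.97 org [-0.2015 -0.159 ] z -0.0015 yawerr deg -0.20 tilt [ 0.001 -0.   ] w 0.040 F [-4.3  0.5 17.4] q6 -1.91
```

View pics/s1.png

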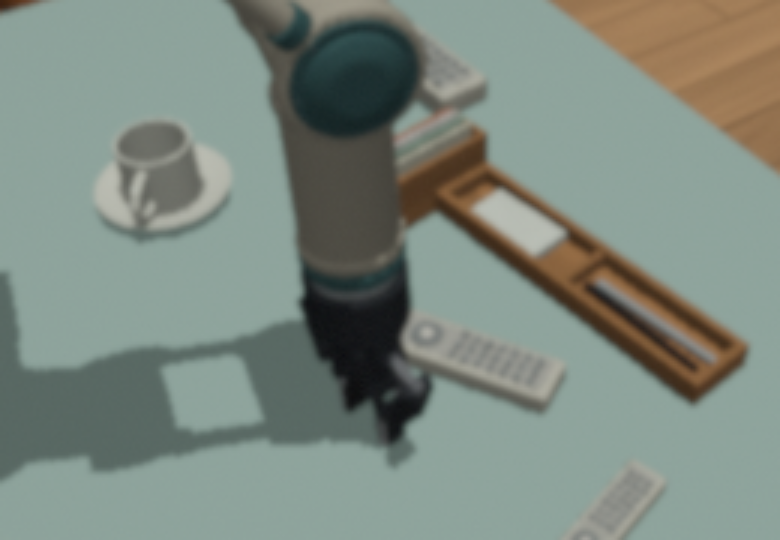

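The fingertips touched the table lightly at TCP z of about 0, with the remote clear ahead of them, so I'll lift 8 mm and push.

```bash
python3 -m pendant '[{"dx":0,"dy":0,"dz":-0.009,"rx":0,"ry":0,"rz":0,"hand":0.04},{"dx":-0.012,"dy":0,"dz":0,"rx":0,"ry":0,"rz":0,"hand":0.04},{"dx":-0.012,"dy":0,"dz":0,"rx":0,"ry":0,"rz":0,"hand":0.04},{"dx":-0.008,"dy":0,"dz":0,"rx":0,"ry":0,"rz":0,"hand":0.04},{"dx":-0.008,"dy":0,"dz":0,"rx":0,"ry":0,"rz":0,"hand":0.04},{"dx":-0.008,"dy":0,"dz":0,"rx":0,"ry":0,"rz":0,"hand":0.04},{"dx":-0.008,"dy":0,"dz":0,"rx":0,"ry":0,"rz":0,"hand":0.04},{"dx":-0.008,"dy":0,"dz":0,"rx":0,"ry":0,"rz":0,"hand":0.04},{"dx":-0.008,"dy":0,"dz":0,"rx":0,"ry":0,"rz":0,"hand":0.04},{"dx":-0.008,"dy":0,"dz":0,"rx":0,"ry":0,"rz":0,"hand":0.04},{"dx":0,"dy":0,"dz":0,"rx":0,"ry":0,"rz":0,"hand":0.04}]' >/dev/null
python3 st.py
python3 - <<'E'
from h import *
S=manip.get_image("side"); T=manip.get_image("top"); g=np.hstack([cv2.resize(S["frame"][120:260,220:420],(400,280)),cv2.resize(T["frame"][110:250,200:400],(400,280))]); cv2.imwrite("pics/s2.png",g[...,::-1])
E
```

```text
t 3.93 org [-0.1193 -0.1597] z 0.0054 yawerr deg -0.19 tilt [ 0.003 -0.   ] w 0.040 F [ 0.  -0.3  0. ] q6 -1.86
```

View pics/s2.png

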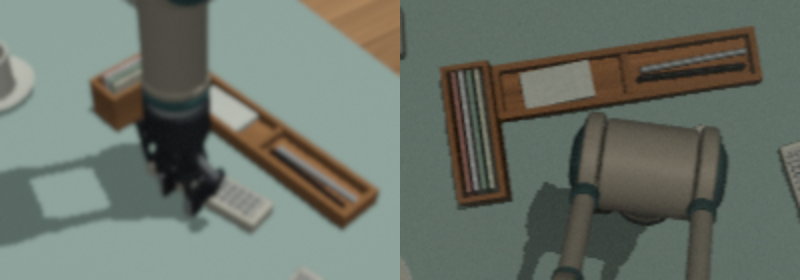

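The remote is being pushed ahead of both fingers, now close to parallel with the tray.

```bash
python3 -m pendant '[{"dx":-0.008,"dy":0,"dz":0,"rx":0,"ry":0,"rz":0,"hand":0.04},{"dx":-0.008,"dy":0,"dz":0,"rx":0,"ry":0,"rz":0,"hand":0.04},{"dx":-0.008,"dy":0,"dz":0,"rx":0,"ry":0,"rz":0,"hand":0.04},{"dx":-0.008,"dy":0,"dz":0,"rx":0,"ry":0,"rz":0,"hand":0.04},{"dx":-0.008,"dy":0,"dz":0,"rx":0,"ry":0,"rz":0,"hand":0.04},{"dx":-0.006,"dy":0,"dz":0,"rx":0,"ry":0,"rz":0,"hand":0.04},{"dx":-0.004,"dy":0,"dz":0,"rx":0,"ry":0,"rz":0,"hand":0.04},{"dx":-0.003,"dy":0,"dz":0,"rx":0,"ry":0,"rz":0,"hand":0.04},{"dx":0,"dy":0,"dz":0,"rx":0,"ry":0,"rz":0,"hand":0.04}]' >/dev/null
python3 st.py
python3 -m pendant '[{"dx":-0.002,"dy":0,"dz":0,"rx":0,"ry":0,"rz":0,"hand":0.04},{"dx":-0.002,"dy":0,"dz":0,"rx":0,"ry":0,"rz":0,"hand":0.04},{"dx":0,"dy":0,"dz":0,"rx":0,"ry":0,"rz":0,"hand":0.04}]' >/dev/null
python3 st.py
```

```text
t 4.78 org [-0.0681 -0.1596] z 0.0053 yawerr deg -0.20 tilt [0.001 0.   ] w 0.040 F [ 0.8  0.3 -0.7] q6 -1.83
t 5.03 org [-0.0648 -0.1595] z 0.0053 yawerr deg -0.21 tilt [0. 0.] w 0.040 F [-0.2  0.1 -0.5] q6 -1.83
```

```bash
for i in 1; do python3 -m pendant '[{"dx":-0.002,"dy":0,"dz":0,"rx":0,"ry":0,"rz":0,"hand":0.04},{"dx":-0.002,"dy":0,"dz":0,"rx":0,"ry":0,"rz":0,"hand":0.04},{"dx":0,"dy":0,"dz":0,"rx":0,"ry":0,"rz":0,"hand":0.04}]' >/dev/null; python3 st.py; done
python3 -m pendant '[{"dx":-0.002,"dy":0,"dz":0,"rx":0,"ry":0,"rz":0,"hand":0.04},{"dx":0,"dy":0,"dz":0,"rx":0,"ry":0,"rz":0,"hand":0.04}]' >/dev/null; python3 st.py
```

```text
t 5.28 org [-0.0604 -0.1596] z 0.0054 yawerr deg -0.21 tilt [0.001 0.   ] w 0.040 F [ 0.6  0.4 -0.4] q6 -1.83
t 5.45 org [-0.0586 -0.1596] z 0.0053 yawerr deg -0.20 tilt [0.001 0.   ] w 0.040 F [-0.8  0.3  1.1] q6 -1.83
```

```bash
python3 -m pendant '[{"dx":-0.002,"dy":0,"dz":0,"rx":0,"ry":0,"rz":0,"hand":0.04},{"dx":0,"dy":0,"dz":0,"rx":0,"ry":0,"rz":0,"hand":0.04}]' >/dev/null; python3 st.py
python3 -m pendant '[{"dx":-0.0015,"dy":0,"dz":0,"rx":0,"ry":0,"rz":0,"hand":0.04},{"dx":0,"dy":0,"dz":0,"rx":0,"ry":0,"rz":0,"hand":0.04}]' >/dev/null; python3 st.py
```

```text
t 5.62 org [-0.0575 -0.1595] z 0.0052 yawerr deg -0.19 tilt [-0.001  0.   ] w 0.040 F [-2.2 -0.7 -0. ] q6 -1.83
t 5.78 org [-0.0575 -0.1595] z 0.0051 yawerr deg -0.18 tilt [-0.004 -0.   ] w 0.040 F [-4.8 -2.1  3.6] q6 -1.82
```

```bash
python3 -m pendant '[{"dx":0.012,"dy":0,"dz":0,"rx":0,"ry":0,"rz":0,"hand":0.04},{"dx":0.012,"dy":0,"dz":0,"rx":0,"ry":0,"rz":0,"hand":0.04},{"dx":0,"dy":0,"dz":-0.03,"rx":0,"ry":0,"rz":0,"hand":0.0},{"dx":0,"dy":0,"dz":-0.03,"rx":0,"ry":0,"rz":0,"hand":0.0},{"dx":0,"dy":-0.033,"dz":0,"rx":0,"ry":0,"rz":0,"hand":0.0},{"dx":0,"dy":-0.033,"dz":0,"rx":0,"ry":0,"rz":0,"hand":0.0},{"dx":0,"dy":-0.033,"dz":0,"rx":0,"ry":0,"rz":0,"hand":0.0},{"dx":0,"dy":-0.033,"dz":0,"rx":0,"ry":0,"rz":0,"hand":0.0},{"dx":0,"dy":0,"dz":0,"rx":0,"ry":0,"rz":0,"hand":0.0}]' >/dev/null; python3 st.py
python3 - <<'E'
from h import *
T=manip.get_image("top"); g=cv2.resize(T["frame"][110:250,200:400],(800,560)); cv2.imwrite("pics/t3.png",g[...,::-1])
E
```

```text
t 6.53 org [-0.0779 -0.2982] z 0.0659 yawerr deg -0.41 tilt [ 0.006 -0.005] w -0.000 F [0.8 0.2 0.2] q6 -2.05
```

View pics/t3.png

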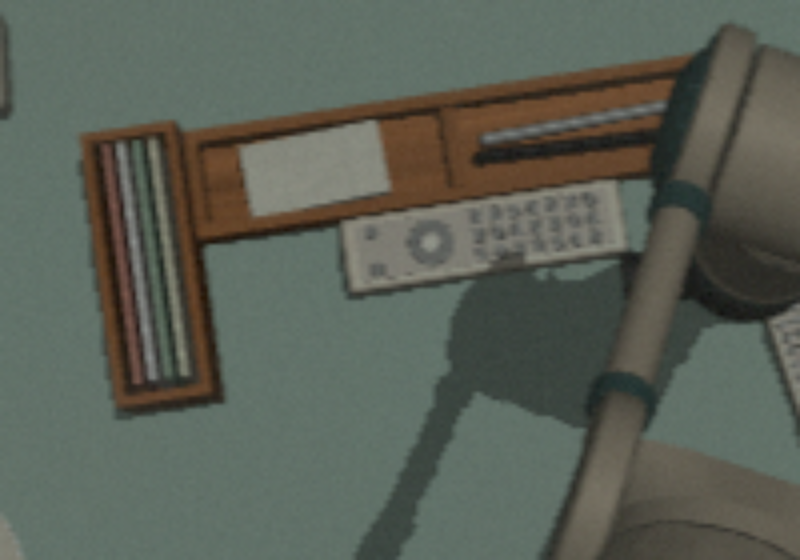

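The remote lies flush along the tray: its left end is at crop (345,255), about 85 mm short of the box. Next I'll push it from the right end at (622,220).

```bash
python3 -m pendant '[{"dx":-0.027,"dy":-0.002,"dz":0,"rx":0,"ry":0,"rz":0,"hand":0.0},{"dx":-0.027,"dy":0,"dz":0,"rx":0,"ry":0,"rz":0,"hand":0.0},{"dx":0,"dy":0,"dz":0,"rx":0,"ry":0,"rz":0,"hand":0.0},{"dx":0,"dy":0,"dz":0.02,"rx":0,"ry":0,"rz":0,"hand":0.0},{"dx":0,"dy":0,"dz":0.02,"rx":0,"ry":0,"rz":0,"hand":0.0},{"dx":0,"dy":0,"dz":0.01,"rx":0,"ry":0,"rz":0,"hand":0.0},{"dx":0,"dy":0,"dz":0.006,"rx":0,"ry":0,"rz":0,"hand":0.0},{"dx":0,"dy":0,"dz":0,"rx":0,"ry":0,"rz":0,"hand":0.0}]' >/dev/null; python3 st.py
```

```text
t 7.25 org [-0.027  -0.2926] z 0.0079 yawerr deg -0.18 tilt [-0.003  0.001] w -0.000 F [-0.3  0.3 -0.1] q6 -2.01
```

```bash
python3 -m pendant '[{"dx":-0.003,"dy":0.008,"dz":0,"rx":0,"ry":0,"rz":0,"hand":0.0},{"dx":0,"dy":0.008,"dz":0,"rx":0,"ry":0,"rz":0,"hand":0.0},{"dx":0,"dy":0.008,"dz":0,"rx":0,"ry":0,"rz":0,"hand":0.0},{"dx":0,"dy":0.008,"dz":0,"rx":0,"ry":0,"rz":0,"hand":0.0},{"dx":0,"dy":0.008,"dz":0,"rx":0,"ry":0,"rz":0,"hand":0.0},{"dx":0,"dy":0.008,"dz":0,"rx":0,"ry":0,"rz":0,"hand":0.0},{"dx":0,"dy":0.008,"dz":0,"rx":0,"ry":0,"rz":0,"hand":0.0},{"dx":0,"dy":0.008,"dz":0,"rx":0,"ry":0,"rz":0,"hand":0.0},{"dx":0,"dy":0.008,"dz":0,"rx":0,"ry":0,"rz":0,"hand":0.0},{"dx":0,"dy":0.008,"dz":0,"rx":0,"ry":0,"rz":0,"hand":0.0},{"dx":0,"dy":0.008,"dz":0,"rx":0,"ry":0,"rz":0,"hand":0.0},{"dx":0,"dy":0,"dz":0,"rx":0,"ry":0,"rz":0,"hand":0.0}]' >/dev/null; python3 st.py
python3 - <<'E'
from h import *
T=manip.get_image("top");S=manip.get_image("side"); g=np.hstack([cv2.resize(S["frame"][120:260,220:420],(400,280)),cv2.resize(T["frame"][110:250,200:400],(400,280))]); cv2.imwrite("pics/t4.png",g[...,::-1])
E
```

```text
t 8.25 org [-0.0232 -0.2035] z 0.0091 yawerr deg -0.15 tilt [-0.001  0.001] w 0.000 F [ 0.4 -0.   0.5] q6 -1.88
```

View pics/t4.png

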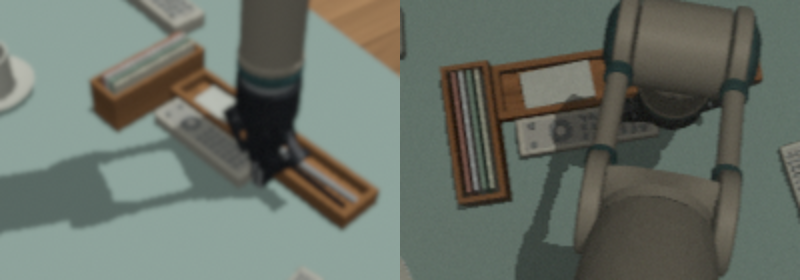

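The remote is sliding along the tray, with a gap of about 15–20 mm left to the box.

```bash
python3 -m pendant '[{"dx":0,"dy":0.005,"dz":0,"rx":0,"ry":0,"rz":0,"hand":0.0},{"dx":0,"dy":0.005,"dz":0,"rx":0,"ry":0,"rz":0,"hand":0.0},{"dx":0,"dy":0.003,"dz":0,"rx":0,"ry":0,"rz":0,"hand":0.0},{"dx":0,"dy":0,"dz":0,"rx":0,"ry":0,"rz":0,"hand":0.0}]' >/dev/null; python3 st.py
python3 -m pendant '[{"dx":0,"dy":0.002,"dz":0,"rx":0,"ry":0,"rz":0,"hand":0.0},{"dx":0,"dy":0,"dz":0,"rx":0,"ry":0,"rz":0,"hand":0.0}]' >/dev/null; python3 st.py
python3 -m pendant '[{"dx":0,"dy":0.002,"dz":0,"rx":0,"ry":0,"rz":0,"hand":0.0},{"dx":0,"dy":0,"dz":0,"rx":0,"ry":0,"rz":0,"hand":0.0}]' >/dev/null; python3 st.py
```

```text
t 8.68 org [-0.0229 -0.1919] z 0.0092 yawerr deg -0.18 tilt [-0.001  0.001] w -0.000 F [ 0.3 -0.1 -0.2] q6 -1.86
t 8.85 org [-0.0226 -0.1904] z 0.0093 yawerr deg -0.20 tilt [-0.  0.] w -0.000 F [ 0.3 -0.3 -0.8] q6 -1.86
t 9.02 org [-0.0226 -0.1885] z 0.0093 yawerr deg -0.20 tilt [0. 0.] w 0.000 F [ 0.6 -0.5 -0.8] q6 -1.86
```

```bash
python3 -m pendant '[{"dx":0,"dy":0.002,"dz":0,"rx":0,"ry":0,"rz":0,"hand":0.0},{"dx":0,"dy":0,"dz":0,"rx":0,"ry":0,"rz":0,"hand":0.0}]' >/dev/null; python3 st.py
python3 -m pendant '[{"dx":0,"dy":0.002,"dz":0,"rx":0,"ry":0,"rz":0,"hand":0.0},{"dx":0,"dy":0,"dz":0,"rx":0,"ry":0,"rz":0,"hand":0.0}]' >/dev/null; python3 st.py
python3 -m pendant '[{"dx":0,"dy":0.0015,"dz":0,"rx":0,"ry":0,"rz":0,"hand":0.0},{"dx":0,"dy":0,"dz":0,"rx":0,"ry":0,"rz":0,"hand":0.0}]' >/dev/null; python3 st.py
```

```text
t 9.18 org [-0.0226 -0.1865] z 0.0093 yawerr deg -0.20 tilt [0. 0.] w 0.000 F [1.4 0.5 0.2] q6 -1.85
t 9.35 org [-0.0226 -0.1847] z 0.0093 yawerr deg -0.19 tilt [ 0. -0.] w -0.000 F [-0.4 -0.8 -0. ] q6 -1.85
t 9.52 org [-0.0225 -0.1845] z 0.0094 yawerr deg -0.14 tilt [ 0.001 -0.002] w 0.000 F [ 0.5 -4.7 -0.8] q6 -1.85
```

Contact with the box shows as a 4.7 N reaction. Next I'll back off and give the long side a light final press at its middle.

```bash
python3 -m pendant '[{"dx":0,"dy":-0.01,"dz":0,"rx":0,"ry":0,"rz":0,"hand":0.0},{"dx":0,"dy":-0.012,"dz":0,"rx":0,"ry":0,"rz":0,"hand":0.0},{"dx":0,"dy":0,"dz":-0.03,"rx":0,"ry":0,"rz":0,"hand":0.0},{"dx":0,"dy":0,"dz":-0.03,"rx":0,"ry":0,"rz":0,"hand":0.0},{"dx":0.035,"dy":0,"dz":0,"rx":0,"ry":0,"rz":0,"hand":0.04},{"dx":0.035,"dy":0,"dz":0,"rx":0,"ry":0,"rz":0,"hand":0.04},{"dx":0,"dy":0.03,"dz":0,"rx":0,"ry":0,"rz":0,"hand":0.04},{"dx":0,"dy":0.03,"dz":0,"rx":0,"ry":0,"rz":0,"hand":0.04},{"dx":0,"dy":0.03,"dz":0,"rx":0,"ry":0,"rz":0,"hand":0.04},{"dx":0,"dy":0.03,"dz":0,"rx":0,"ry":0,"rz":0,"hand":0.04},{"dx":0,"dy":0,"dz":0,"rx":0,"ry":0,"rz":0,"hand":0.04},{"dx":0,"dy":0,"dz":0,"rx":0,"ry":0,"rz":0,"hand":0.04}]' >/dev/null; python3 st.py
```

```text
t 10.52 org [-0.0922 -0.0842] z 0.0695 yawerr deg -0.08 tilt [0. 0.] w 0.041 F [-0.1 -0.5 -0.5] q6 -1.71
```

```bash
python3 -m pendant '[{"dx":0,"dy":0,"dz":0.03,"rx":0,"ry":0,"rz":0,"hand":0.04},{"dx":0,"dy":0,"dz":0.02,"rx":0,"ry":0,"rz":0,"hand":0.04},{"dx":0,"dy":0,"dz":0.01,"rx":0,"ry":0,"rz":0,"hand":0.04},{"dx":0,"dy":0,"dz":0.003,"rx":0,"ry":0,"rz":0,"hand":0.04},{"dx":-0.01,"dy":0,"dz":0,"rx":0,"ry":0,"rz":0,"hand":0.04},{"dx":-0.01,"dy":0,"dz":0,"rx":0,"ry":0,"rz":0,"hand":0.04},{"dx":-0.006,"dy":0,"dz":0,"rx":0,"ry":0,"rz":0,"hand":0.04},{"dx":-0.003,"dy":0,"dz":0,"rx":0,"ry":0,"rz":0,"hand":0.04},{"dx":-0.002,"dy":0,"dz":0,"rx":0,"ry":0,"rz":0,"hand":0.04},{"dx":-0.002,"dy":0,"dz":0,"rx":0,"ry":0,"rz":0,"hand":0.04},{"dx":0,"dy":0,"dz":0,"rx":0,"ry":0,"rz":0,"hand":0.04}]' >/dev/null; python3 st.py
python3 -m pendant '[{"dx":-0.002,"dy":0,"dz":0,"rx":0,"ry":0,"rz":0,"hand":0.04},{"dx":0,"dy":0,"dz":0,"rx":0,"ry":0,"rz":0,"hand":0.04}]' >/dev/null; python3 st.py
python3 -m pendant '[{"dx":-0.0015,"dy":0,"dz":0,"rx":0,"ry":0,"rz":0,"hand":0.04},{"dx":0,"dy":0,"dz":0,"rx":0,"ry":0,"rz":0,"hand":0.04}]' >/dev/null; python3 st.py
```

```text
t 11.43 org [-0.0589 -0.085 ] z 0.0066 yawerr deg -0.19 tilt [0. 0.] w 0.040 F [ 0.2  0.1 -0.4] q6 -1.70
t 11.60 org [-0.0576 -0.0849] z 0.0063 yawerr deg -0.19 tilt [-0.001  0.   ] w 0.040 F [-0.3  0.3  0.2] q6 -1.70
t 11.77 org [-0.0572 -0.0849] z 0.0061 yawerr deg -0.20 tilt [-0.003 -0.   ] w 0.040 F [-3.1 -0.7  3.2] q6 -1.70
```

```bash
python3 -m pendant '[{"dx":0.01,"dy":0,"dz":0,"rx":0,"ry":0,"rz":0,"hand":0.04},{"dx":0.02,"dy":0,"dz":0,"rx":0,"ry":0,"rz":0,"hand":0.04},{"dx":0.01,"dy":0,"dz":-0.03,"rx":0,"ry":0,"rz":0,"hand":0.04},{"dx":0.01,"dy":0,"dz":-0.038,"rx":0,"ry":0,"rz":0,"hand":0.04},{"dx":0.01,"dy":0,"dz":-0.038,"rx":0,"ry":0,"rz":0,"hand":0.04},{"dx":0.01,"dy":0,"dz":-0.038,"rx":0,"ry":0,"rz":0,"hand":0.04},{"dx":0.037,"dy":0,"dz":0,"rx":0,"ry":0,"rz":0,"hand":0.04},{"dx":0.037,"dy":0,"dz":0,"rx":0,"ry":0,"rz":0,"hand":0.04},{"dx":0.037,"dy":0,"dz":0,"rx":0,"ry":0,"rz":0,"hand":0.04},{"dx":0.037,"dy":0,"dz":0,"rx":0,"ry":0,"rz":0,"hand":0.04},{"dx":0,"dy":0,"dz":0,"rx":0,"ry":0,"rz":0,"hand":0.04}]' >/dev/null; python3 st.py
python3 - <<'E'
from meas import *
from st import org
T=manip.get_image("top");S=manip.get_image("side"); g=np.hstack([cv2.resize(S["frame"][110:250,220:420],(400,280)),cv2.resize(T["frame"][110:250,200:400],(400,280))]); g=np.vstack([g,np.hstack([cv2.resize(S["frame"],(400,250)),cv2.resize(T["frame"],(400,250))])]); cv2.imwrite("pics/t5.png",g[...,::-1])
E
```

```text
t 12.68 org [-0.2832 -0.0829] z 0.1490 yawerr deg -0.21 tilt [-0.008  0.   ] w 0.040 F [-0.   0.4 -0.4] q6 -1.78
```

View pics/t5.png

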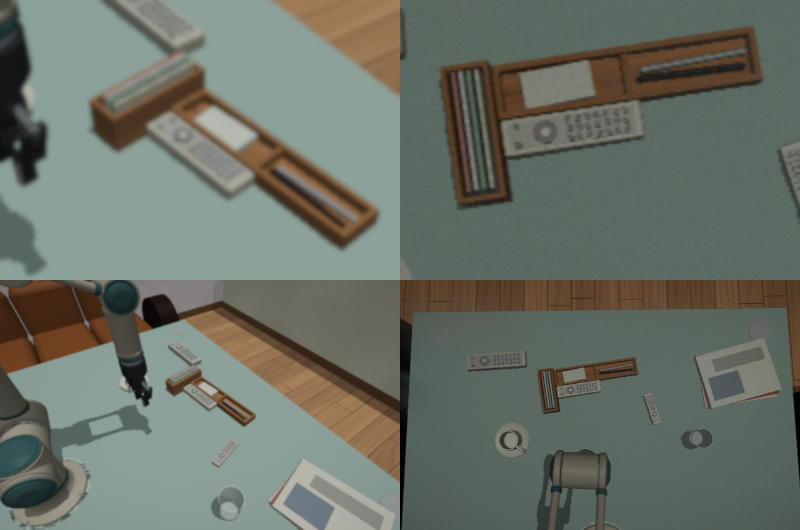

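The remote sits in the corner, along the tray and against the box. The cup, tumbler and look-alike remotes haven't moved. I'll check the fit with numbers before handing in.

```bash
python3 - <<'E'
from meas import *
from st import org,yaw
T=manip.get_image("top")
f=T["frame"].astype(int); m=((f[...,0]-f[...,2])<12)&(f[...,0]>f[...,1]-6)
k=np.zeros(m.shape,bool);k[155:195,248:325]=1
c=(m&k).astype(np.uint8); c=cv2.morphologyEx(c,cv2.MORPH_CLOSE,np.ones((5,5)))
n,l,s,_=cv2.connectedComponentsWithStats(c); i=1+s[1:,4].argmax(); c=cv2.findContours((l==i).astype(np.uint8),0,1)[0][0][:,0]
w=np.array([org(p) for p in onz(T,c,.022)])
r=cv2.minAreaRect((w*1000).astype(np.float32)); print(r,cv2.boxPoints(r).round(1).tolist())
E
```

```text
((-10.577720642089844, -89.99903106689453), (87.98819732666016, 181.33543395996094), 3.835721731185913) [[-60.5, -2.5], [-48.400001525878906, -183.39999389648438], [39.400001525878906, -177.5], [27.299999237060547, 3.4000000953674316]]
```

```bash
python3 - <<'E'
from meas import *
from st import org
T=manip.get_image("top"); f=T["frame"].astype(int)
v,u=np.mgrid[150:200,245:330]; px=np.c_[u.ravel(),v.ravel()]
o=np.array([org(p) for p in onz(T,px,.022)])*1000
col=f[px[:,1],px[:,0]]; d=col[:,0]-col[:,1]
ok=(d>-5)&(col[:,0]-col[:,2]<18)&(col[:,0]>70)
def prof(sel,ax,bins):
    return [(b,round(float(ok[sel&(abs(o[:,ax]-b)<1.5)].mean()),2)) for b in bins]
print("y left",prof((o[:,0]>-40)&(o[:,0]<-6),1,range(-14,5,2)))
print("y right",prof((o[:,0]>-40)&(o[:,0]<-6),1,range(-180,-160,2)))
for a,b in((-60,-10),(-160,-110)): print("x near",prof((o[:,1]>a)&(o[:,1]<b),0,range(-54,-40,2)))
E
```

```text
y left [(-14, 1.0), (-12, 1.0), (-10, 1.0), (-8, 1.0), (-6, 1.0), (-4, 1.0), (-2, 0.5), (0, 0.0), (2, 0.0), (4, 0.0)]
y right [(-180, 0.0), (-178, 0.0), (-176, 0.0), (-174, 0.0), (-172, 0.29), (-170, 1.0), (-168, 1.0), (-166, 1.0), (-164, 1.0), (-162, 1.0)]
x near [(-54, 0.0), (-52, 0.0), (-50, 0.0), (-48, 0.04), (-46, 0.69), (-44, 1.0), (-42, 1.0)]
x near [(-54, 0.0), (-52, 0.0), (-50, 0.0), (-48, 0.19), (-46, 0.85), (-44, 1.0), (-42, 0.96)]
```

```bash
python3 -c "
from rig import manip
print(manip.sign_off())"
```

```text
the job is handed in; nothing more can be done
None
```

I pushed the middle-sized remote into the organiser's corner and handed the job in after about 13 s of the 45 s. The last top view puts its long side flush along the tray and its end within about 1.5 mm of the box; cup, saucer and tumbler stand where they were, and the arm is clear of everything.

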